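# Dust-cap the rack-fastener tin and lift its outer lid away

### The job

Push the blue tin of rack fasteners along the bench until it sits square and flush in the corner of the aluminium fence. Then pick up the nested pair of lids together by the orange knob of the inner lid, lower it gently (no dropping) onto the tin so that the yellow inner lid is fully seated in its mouth, let go, and lift the white outer lid alone by its black collar, leaving the inner lid seated and the tin in its corner. Finish while holding the outer lid level above the tin, completely clear of the knob; the lids stay together until the inner one is seated, and the other things on the bench are left alone.

Things in the scene. Friction and masses are not known exactly. Their poses are not given: they have to be found in the camera images.
- fence: L-shaped aluminium fence fixed to the bench, 25 mm high, legs 14 mm thick, left or right of the robot, yaw within 0.3 rad. Origin: on the bench where the tin's origin lies when home. Inner faces at +50 mm in its x (leg y -50 to +64) and at +50 mm in its y (leg x -50 to +50): push the tin towards the fence's +x and +y.
- tin: Open square blue tin, 100 x 100 mm, 60 mm high, walls 4 mm (mouth 92 mm square), 0.55 to 0.9 kg, loose, fasteners on its floor; too wide to grip across. Origin: centre of the underside; z up, x and y square to its sides. Starts 15 to 65 mm short of home along each fence axis, turned up to 0.3 rad from the fence; its x goes with the fence's x.
- inner_lid: Yellow inner lid, 0.15 kg. Origin: centre of its underside, z up. Plug 84 mm square (lowest 4 mm: 78), 8 mm deep; 108 mm square plate at z 8 to 13; orange knob 20 mm square, z 13 to 63, its top 30 mm free above the outer lid's collar. Seated: plate on the tin's rim, origin 52 mm above the tin's, centred, sides parallel, any quarter turn. Starts on the bench under the outer lid.
- outer_lid: White outer lid, 0.22 kg, lying loose over the inner lid, carried with it by the knob. Origin: centre of the deck's underside, 13 mm above the inner lid's origin when nested; z up. Deck 118 mm square, 4 mm; skirt 11 mm down; black collar 46 mm square, z 4 to 20; 26 mm square hole, 3 mm play round the knob. Must rise over 50 mm to clear the knob. All sides parallel to x and y.
- screwdriver: bystander: screwdriver lying at the far side of the work area; loose; origin at its underside or middle
- tester: bystander: black handheld cable tester with a green screen, 130 x 70 x 28 mm; loose; origin at its underside or middle
- tape: bystander: yellow roll of tape, 90 mm across, 19 mm high; loose; origin at its underside or middle
- mug: bystander: blue mug, 90 mm high; loose; origin at its underside or middle
- jack_strip: bystander: white strip of four sockets, 70 x 44 x 10 mm; loose; origin at its underside or middle
- nut_tray: bystander: grey two-bay tray, 120 x 90 x 35 mm; loose; origin at its underside or middle
- wrench: bystander: wrench lying on the bench; loose; origin at its underside or middle

How it is judged:
On the way, in this order (a step that is already met when the one before it is completed fails the run):
1. the tin is square and flush in the fence corner (horizontal distance between tin and fence below 0.006 m and x of tin in the frame of fence above -0.003 m and y of tin in the frame of fence above -0.003 m and angle between the x axis of tin and the x axis of fence, either way round below 0.03 rad and height (world z) of tin below 0.004 m and angle between tin's own z axis and vertical below 0.04 rad), for 0.2 s.
2. the nested lids are lowered together onto the tin, the inner lid seated in its mouth, and let go (z of inner_lid in the frame of tin between 0.049 and 0.055 m and horizontal distance between inner_lid and tin below 0.007 m and angle between inner_lid's own z axis and vertical below 0.04 rad and z of outer_lid in the frame of inner_lid below 0.016 m and contact force between the fingers and inner_lid below 0.1 N), for 0.2 s.
3. the outer lid alone is lifted clear of the knob (z of inner_lid in the frame of tin between 0.049 and 0.055 m and horizontal distance between inner_lid and tin below 0.007 m and angle between inner_lid's own z axis and vertical below 0.04 rad and z of outer_lid in the frame of inner_lid above 0.066 m and contact force between the fingers and outer_lid above 1 N), for 0.2 s.
At the end, for the whole second after the job is handed in: Tin flush (4 mm, 0.04 rad) in the corner; inner lid seated (3 mm in height, 7 mm sideways, level), touched by neither robot nor outer lid; fingers hold the outer lid still, level (0.25 rad), within 60 mm sideways of the tin, over 53 mm above its nested height, clear of the knob (all of step 3 and horizontal distance between tin and fence below 0.008 m and x of tin in the frame of fence above -0.004 m and y of tin in the frame of fence above -0.004 m and angle between the x axis of tin and the x axis of fence, either way round below 0.04 rad and height (world z) of tin below 0.004 m and angle between tin's own z axis and vertical below 0.04 rad and horizontal distance between outer_lid and tin below 0.06 m and angle between outer_lid's own z axis and vertical below 0.25 rad and contact force between each of outer_lid, the arm and inner_lid below 0.05 N and contact force between outer_lid and tin below 0.05 N and linear speed of outer_lid below 0.03 m/s and linear speed of each of inner_lid, tin below 0.02 m/s); the arm keeps its last pose, push and grip.
It fails at once if the outer lid comes off the inner lid (over 20 mm) while the inner lid is not seated in the tin, or drags it out of its seat ((z of outer_lid in the frame of inner_lid above 0.033 m or horizontal distance between outer_lid and inner_lid above 0.03 m) and not (z of inner_lid in the frame of tin between 0.045 and 0.058 m and horizontal distance between inner_lid and tin below 0.01 m)).
It fails at once if the lids are dropped (moving faster than 0.4 m/s with no finger on them) (contact force between the fingers and inner_lid below 0.01 N and contact force between the fingers and outer_lid below 0.01 N and linear speed of any of inner_lid, outer_lid above 0.4 m/s).
It fails at once if the tin is tipped (angle between tin's own z axis and vertical above 0.3 rad).
It fails at once if another thing on the bench is shoved more than 30 mm (distance of any of screwdriver, tester, tape, mug, jack_strip, nut_tray, wrench from where it was at the start of the episode above 0.03 m).
It also fails if it takes over 72 s, if anything falls off the work surface, if the arm or the gripper's body presses on something with over 40 N, if the wrist force passes 120 N, or if a joint passes its speed limit or range.

### The arm

A 6-joint arm with a two-finger parallel gripper is mounted at the origin on the work surface. World frame = base frame: x ahead of the robot, y to its left, z up, the work surface at z = 0. Lengths are in m, angles in rad, forces in N, time in s.
With the tool pointing down it reaches from about 0.35 to 0.725 m from the base axis. Payload 4.3 kg.
Tool frame: the origin (TCP) lies at the very end of the fingers, on their centre line; the grasp point (between the pads) lies r.grasp_offset behind it (r.grasp_offset is the distance from the TCP to the grasp point, in m); z points along the fingers, y is the direction in which the jaws open and shut (so a half turn about z gives the same grasp; the last joint's range is limited). The gripper opens to 85 mm and grips with 20 to 120 N. Pads are 22 mm wide; open, the fingers measure 114 mm over their backs; the gripper's body (76 mm by 85 mm) begins 54 mm behind the grasp point. The pads swing forward as they close: fully open they stand 13 mm farther back than shut.
Start: joints at [-1.437, 0.377, 0.081, 1.274, 0, 1.46], TCP at [0.139, -0.558, 0.231] pointing down, gripper open.
Joint ranges: [-2.72, 2.72], [-0.84, 1.66], [-1.02, 1.22], [-1.77, 2.12], [-1.37, 1.28], [-3.14, 3.14]. Speed limits (rad/s): [2.57, 2.57, 3.14, 3.14, 3.14, 3.14].

### API

Orientations are given as a rotation vector (axis times angle).
In Python, from plant import observe, viewer, r gives the robot as it stands.
- The arm moves only by the tool drive_tool, never from a script. Its argument "series" is a list of rows, each a list of 7 numbers: the shift along the world's x, y, z each as a share of 20 cm, from -1 to 1, then the turn, a rotation vector about the world's x, y, z each as a share of 30 degrees, from -1 to 1, then the opening in per cent of the stroke, from 0 (shut) to 100 (fully open). In form: [[dx, dy, dz, wx, wy, wz, gripper], ...]. A call has 1 to 8 rows; each row shifts and turns the commanded pose from where the row before left it; what a row does not reach is not made up. A row lasts 1/12 s, in which the tool goes at most 41.7 mm and 7.16 degrees, less where a joint would pass 70% of its speed; a pose out of reach is approached as far as the arm can. A call with a number of a shift or a turn outside -1 to 1 is refused whole. A call with a gripper value outside its range is refused whole. The fingers move at their own pace and stop on an object; "newtons" is the grip in N (left out, the last holds). Time passes only in rows, so rows that do not move let the fingers close. It gives the time, the measured TCP pose, the force and the opening at its end, in the units of the state.
- observe(): the state, without advancing time (a new reading comes with each control period).
- viewer.capture(name): name is "side" or "top"; returns (picture, depth): 420x560x3 uint8, blue, green, red; 420x560 float32, m along the optical axis (not along the pixel's ray), 0 where there is no reading.
- viewer.camera_model(name): a dict with "fx", "fy", "cx", "cy" (pixels), "position" and "attitude" of the camera in the world. Camera axes: x right, y down, z forward; pixel columns grow to the right and rows downward; lengths in m; the calibration is good to about 2 mm. A picture is of the moment at which its call begins. camera_model takes no time and is no camera call.
- r.finish_job(): hands the job in, once; it reports no verdict.
The state is a dict: "clock": time; "q": joint angles; "qvel": joint speeds; "effort": joint torques, N m; "eef_pos": TCP position; "tcp_rot": TCP orientation; "force": force on the tool from outside, world axes, zero at the start; "torque": the same for the moment, N m; "grip_width": finger opening in m.
Only numpy, scipy, OpenCV 4.12 (cv2) and the standard library are available. Lean on these libraries where they do the work, as an engineer would, in place of code of your own. Each camera call takes 0.05 s, during which the arm holds its last target. There are 200 camera calls.

## Working session

There is one attempt and no reset: what is moved stays moved. The work goes in short steps, Python scripts to look and compute and a tool call to move; the robot and the scene stay as the last step left them, time stands still between calls to the robot, and variables do not carry over. Pictures are saved under pics/ and viewed, about 8 in all and at most 12, crops included, and the job is handed in when it is done.

Besides the shell and the picture viewer there is one more tool, called after "Call:" by a JSON object that holds its "op" and its "data". drive_tool: Moves the arm, as the interface text tells. Shift numbers are shares of 20 cm and turn numbers shares of 30 degrees, none past 1 either way. Its arguments: {"type":"object","properties":{"series":{"type":"array"},"newtons":{"type":"number"}},"required":["series"]}

```bash
ls; mkdir -p pics
cat > h.py <<'E'
import numpy as np, cv2
from scipy.spatial.transform import Rotation as R
from plant import observe, viewer, r
def cap(n,tag):
    p,d=viewer.capture(n); cv2.imwrite(f'pics/{tag}.png',p); np.save(f'pics/{tag}.npy',d); return p,d
def mat(m):
    a=np.array(m['attitude'],float)
    return a if a.shape==(3,3) else (R.from_rotvec(a).as_matrix() if a.size==3 else R.from_quat(a).as_matrix())
def cloud(n,d):
    m=viewer.camera_model(n); v,u=np.indices(d.shape)
    P=np.stack([(u-m['cx'])/m['fx']*d,(v-m['cy'])/m['fy']*d,d],-1)
    return P@mat(m).T+np.array(m['position'])
def st():
    s=observe(); print({k:np.round(s[k],4).tolist() for k in('clock','eef_pos','tcp_rot','force','grip_width','q')}); return s
E
python3 - <<'E'
from h import *
st(); print(r.grasp_offset)
for n in('top','side'):
    print(viewer.camera_model(n)); p,d=cap(n,n+'0'); C=cloud(n,d); print(C[210,280],C[350,150],C[350,400])
E
```

```text
pics
{'clock': 0.0, 'eef_pos': [0.1387, -0.5573, 0.2304], 'tcp_rot': [-3.1162, -0.3818, 0.0], 'force': [0.2896, 0.1409, -0.8623], 'grip_width': 0.0853, 'q': [-1.4373, 0.3781, 0.0797, 1.2744, 0.0, 1.4605]}
0.0187
{'fx': 413.5360797964915, 'fy': 413.5360797964915, 'cx': 284.43581417465674, 'cy': 205.78130465273546, 'position': array([0.44690954, 0.02825834, 1.40606703]), 'attitude': array([-2.18613499,  2.21244968, -0.09695202])}
[0.5239221  0.0106413  0.00475831] [0.06572356 0.44574304 0.00162345] [ 0.26013674 -0.16648624  0.74526179]
{'fx': 545.0443931191257, 'fy': 545.0443931191257, 'cx': 274.62922105074915, 'cy': 210.94428276047782, 'position': array([0.08656375, 1.24644145, 1.10191597]), 'attitude': array([-0.46739591,  2.66017519, -1.2597543 ])}
[ 0.55112755 -0.02560059  0.00122375] [0.55166536 0.7201838  0.21964429] [ 0.09408334  0.3814031  -0.00237336]
```

View pics/top0.png

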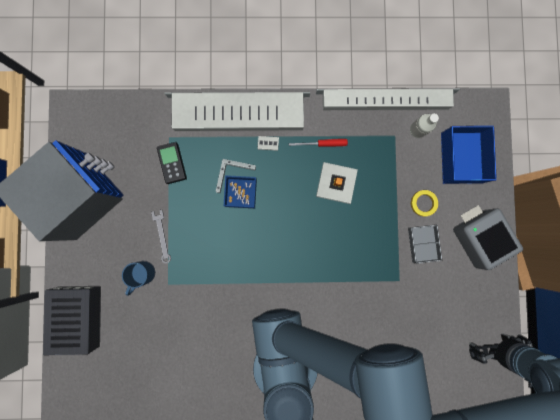

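View pics/side0.png

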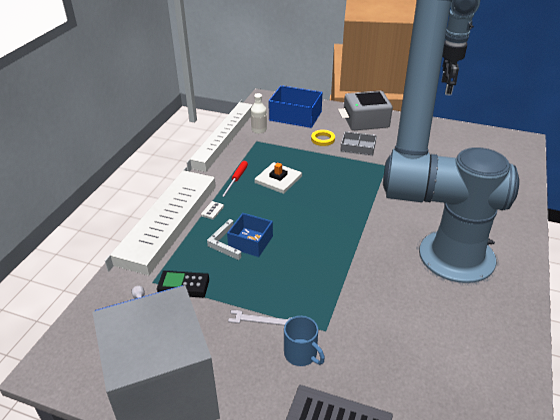

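The top view (up = +x, left = +y) shows the tin at (241,192), the fence corner at (222,163), the lids at (338,183) with the knob at (339,182), the screwdriver at (320,143) and the jack strip at (268,143). Next I'll fit the poses from depth.

```bash
cat >> h.py <<'E'
def rect(P,tag):
    c,s,a=cv2.minAreaRect((P[:,:2]*1000).astype(np.float32)); a=(a+45)%90-45
    print(tag,len(P),'c',np.round(c,1),'size',np.round(s,1),'yaw',round(np.radians(a),4),'mean',np.round(P.mean(0)*1000,1))
def box(C,x0,x1,y0,y1,z0,z1):
    return (C[...,0]>x0)&(C[...,0]<x1)&(C[...,1]>y0)&(C[...,1]<y1)&(C[...,2]>z0)&(C[...,2]<z1)
E
python3 - <<'E'
from h import *
for n in('top','side'):
    p=cv2.imread(f'pics/{n}0.png'); d=np.load(f'pics/{n}0.npy'); C=cloud(n,d)
    hsv=cv2.cvtColor(p,cv2.COLOR_BGR2HSV)
    if n=='top':
        for nm,u0,u1,v0,v1 in(('tin',215,265,165,215),('lid',310,362,155,208)):
            print(nm); rect
    m=box(C,.45,.75,.05,.35,-.02,.1)
    bench=box(C,.35,.42,-.1,.2,-.02,.02); print(n,'bench z',C[bench][:,2].mean(),C[bench][:,2].std())
    rect(C[box(C,.4,.65,.05,.26,.052,.07)],'tinrim')
    rect(C[box(C,.4,.70,-.25,-.03,.010,.024)&(hsv[...,2]>150)&(hsv[...,1]<60)],'deck')
    rect(C[box(C,.4,.70,-.25,-.03,.026,.045)],'collar')
    rect(C[box(C,.4,.70,-.25,-.03,.055,.075)],'knobtop')
    f=box(C,.45,.75,.05,.35,.017,.032)&(hsv[...,1]<60)&(hsv[...,2]>110)
    rect(C[f],'fence')
    np.save(f'pics/f_{n}.npy',C[f])
    P=C[f]; 
    # fence L fit
    from scipy.optimize import minimize
    def sd(q):
        c,s=np.cos(q[2]),np.sin(q[2]); l=(P[:,:2]-q[:2])@np.array([[c,-s],[s,c]])
        def b(l,x0,x1,y0,y1):
            dx=np.maximum(np.maximum(x0-l[:,0],l[:,0]-x1),0);dy=np.maximum(np.maximum(y0-l[:,1],l[:,1]-y1),0);return np.hypot(dx,dy)
        # distance to centre lines
        return np.minimum(b(l,.057,.057,-.05,.064),b(l,-.05,.057,.057,.057))
    o=min((minimize(lambda q:np.minimum(sd(q),.012).mean(),[.55+i*.01,.14+j*.01,y],method='Nelder-Mead',options=dict(xatol=1e-5,fatol=1e-7,maxiter=800)) for i in range(-2,3,2) for j in range(-2,3,2) for y in(-.2,0,.2)),key=lambda o:o.fun)
    print('fence fit',o.x,o.fun)
    for nm,x,y in(('jack',.66,.04),):pass
E
```

```text
tin
lid
top bench z 0.0008964819155329704 0.002948677117259812
tinrim 163 c [585.1 143.4] size [100.2 100.8] yaw -0.0633 mean [586.6 145.1  60.1]
deck 959 c [ 615.3 -182.7] size [117.8 117.8] yaw -0.2295 mean [ 614.6 -182.3   17.3]
collar 141 c [ 622.5 -177.7] size [111.   59.7] yaw -0.3528 mean [ 614.6 -181.4   33.3]
knobtop 37 c [ 615.2 -182.1] size [19.2 19.5] yaw -0.2019 mean [ 614.9 -182.1   63.6]
fence 283 c [647.2 224.5] size [242.8 122. ] yaw -0.2541 mean [657.8 175.2  24.5]
fence fit [ 0.62362905  0.15423447 -0.21940682] 0.0040155760382890975
side bench z 0.0010883119759104436 0.0025036391094639962
tinrim 313 c [584.1 143.7] size [106.9 103.7] yaw -0.0719 mean [584.  146.   58.1]
deck 527 c [ 613.3 -180.7] size [128.9 124.5] yaw -0.2239 mean [ 610.2 -171.3   17.4]
collar 118 c [ 614.1 -181.1] size [52.9 52.1] yaw -0.1747 mean [ 611.5 -174.    33.6]
knobtop 33 c [ 614.9 -178.9] size [31.3 20.9] yaw -0.1471 mean [ 614.4 -179.    62.2]
fence 303 c [648.  193.5] size [103.5 294.2] yaw 0.3256 mean [654.7 185.2  24.6]
fence fit [ 0.62188923  0.15799837 -0.21950514] 0.003965558637334473
```

Call:
{"op": "drive_tool", "data": {"series": [[0.155, 0.12, 0, 0, 0, 0.23, 60], [0.155, 0.12, 0, 0, 0, 0.23, 60], [0.155, 0.12, 0, 0, 0, 0.23, 60], [0.155, 0.12, 0, 0, 0, 0.23, 60], [0.155, 0.12, 0, 0, 0, 0.23, 60], [0.155, 0.12, 0, 0, 0, 0.23, 60], [0.155, 0.12, 0, 0, 0, 0.23, 60], [0.155, 0.12, 0, 0, 0, 0.23, 60]], "newtons": 40}}

```text
clock: 0.77
eef_pos: [0.3878, -0.3643, 0.231]
tcp_rot: [-2.581, -1.79, 0.0]
force: [1.0, -0.6, -0.1]
grip_width: 0.0514
```

Call:
{"op": "drive_tool", "data": {"series": [[0.155, 0.12, 0, 0, 0, 0.23, 60], [0.155, 0.12, 0, 0, 0, 0.23, 60], [0.02, 0.18, 0, 0, 0, 0.23, 60], [0.02, 0.18, 0, 0, 0, 0.23, 60], [0.02, 0.18, 0, 0, 0, 0.23, 60], [0.02, 0.18, 0, 0, 0, 0.23, 60], [0.02, 0.18, 0, 0, 0, 0.23, 60], [0.02, 0.18, 0, 0, 0, 0.23, 60]]}}

```text
clock: 1.43
eef_pos: [0.4723, -0.1002, 0.2309]
tcp_rot: [-1.458, -2.782, -0.0]
force: [0.3, -0.1, 0.8]
grip_width: 0.0514
```

Call:
{"op": "drive_tool", "data": {"series": [[0.018, 0.188, 0, 0, 0, 0.203, 60], [0.018, 0.188, 0, 0, 0, 0.203, 60], [0.018, 0.188, 0, 0, 0, 0.203, 60], [0.018, 0.188, 0, 0, 0, 0.203, 60], [0.018, 0.188, 0, 0, 0, 0.203, 60], [0.018, 0.188, 0, 0, 0, 0.203, 60], [0.018, 0.188, 0, 0, 0, 0.203, 60], [0, 0, -0.15, 0, 0, 0, 60]]}}

```text
clock: 2.1
eef_pos: [0.5019, 0.168, 0.2059]
tcp_rot: [0.338, 3.113, 0.01]
force: [1.4, -0.7, -0.2]
grip_width: 0.0513
```

Call:
{"op": "drive_tool", "data": {"series": [[0, 0, -0.19, 0, 0, 0, 60], [0, 0, -0.19, 0, 0, 0, 60], [0, 0, -0.19, 0, 0, 0, 60], [0, 0, -0.19, 0, 0, 0, 60], [0, 0, -0.16, 0, 0, 0, 60], [0, 0, 0, 0, 0, 0, 60]]}}

```text
clock: 2.6
eef_pos: [0.4917, 0.1599, 0.011]
tcp_rot: [-0.354, -3.109, 0.006]
force: [-1.7, -0.7, -0.2]
grip_width: 0.0513
```

Call:
{"op": "drive_tool", "data": {"series": [[0.049, -0.011, 0, 0, 0, 0, 60], [0.049, -0.011, 0, 0, 0, 0, 60], [0.039, -0.009, 0, 0, 0, 0, 60], [0.039, -0.009, 0, 0, 0, 0, 60], [0.039, -0.009, 0, 0, 0, 0, 60], [0.029, -0.0065, 0, 0, 0, 0, 60], [0.029, -0.0065, 0, 0, 0, 0, 60], [0, 0, 0, 0, 0, 0, 60]]}}

```text
clock: 3.27
eef_pos: [0.5547, 0.1487, 0.0191]
tcp_rot: [0.356, 3.119, 0.002]
force: [-2.0, 1.0, 0.9]
grip_width: 0.0512
```

```bash
cat >> h.py <<'E'
FO=np.array([.623,.156]); FY=-.2195
def tof(p):
    c,s=np.cos(FY),np.sin(FY); return np.array([[c,s],[-s,c]])@(np.asarray(p)[:2]-FO)
E
python3 - <<'E'
from h import *
s=st(); print('tcp in fence',tof(s['eef_pos']))
p,d=cap('top','top1'); C=cloud('top',d); rect(C[box(C,.4,.72,.05,.26,.052,.066)],'tinrim')
p,d=cap('side','side1')
cv2.imwrite('pics/v1.png',np.hstack([cv2.resize(cv2.imread('pics/top1.png')[130:240,180:290],(400,400)),cv2.resize(p[180:290,180:290],(400,400))]))
E
```

```text
{'clock': 3.2667, 'eef_pos': [0.5547, 0.1487, 0.0191], 'tcp_rot': [0.3564, 3.119, 0.0016], 'force': [-1.9902, 1.0296, 0.9486], 'grip_width': 0.0512, 'q': [0.1513, 0.5239, -0.2711, 0.7733, 0.0003, 0.3788]}
tcp in fence [-0.06504477 -0.02199352]
tinrim 73 c [620.4  95. ] size [116.   61.4] yaw 0.3044 mean [625.9  95.2  60.2]
```

View pics/v1.png

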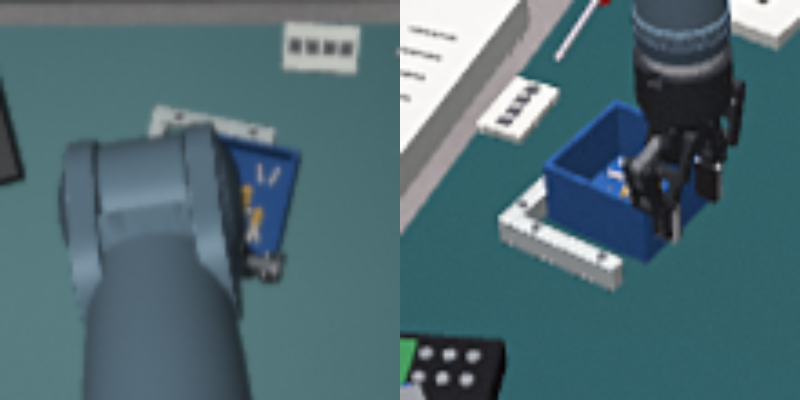

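The crop shows the tin square to the fence, a few mm short of the +x leg and about 20 mm short of the +y leg. I'll keep pushing in x until I feel contact.

Call:
{"op": "drive_tool", "data": {"series": [[0.0098, -0.0022, -0.02, 0, 0, 0, 60], [0.0098, -0.0022, 0, 0, 0, 0, 60], [0.0098, -0.0022, 0, 0, 0, 0, 60], [0, 0, 0, 0, 0, 0, 60]]}}

```text
clock: 3.7
eef_pos: [0.5578, 0.1477, 0.0143]
tcp_rot: [-0.355, -3.12, -0.001]
force: [-7.6, 0.8, 7.9]
grip_width: 0.051
```

Call:
{"op": "drive_tool", "data": {"series": [[0.0098, -0.0022, 0, 0, 0, 0, 60], [0.0098, -0.0022, 0, 0, 0, 0, 60], [0, 0, 0, 0, 0, 0, 60]]}}

```text
clock: 3.95
eef_pos: [0.5578, 0.1476, 0.0141]
tcp_rot: [-0.353, -3.114, -0.002]
force: [-16.9, 3.2, 16.9]
grip_width: 0.0511
```

Call:
{"op": "drive_tool", "data": {"series": [[-0.13, 0.029, 0.02, 0, 0, 0, 60], [0, 0, 0.19, 0, 0, 0.23, 60], [0, 0, 0.19, 0, 0, 0.23, 60], [0, 0, 0.19, 0, 0, 0.23, 60], [0, 0, 0, 0, 0, 0.23, 60], [0.0825, -0.131, 0, 0, 0, 0.23, 60], [0.0825, -0.131, 0, 0, 0, 0.23, 60], [0.0825, -0.131, 0, 0, 0, 0.23, 60]]}}

```text
clock: 4.62
eef_pos: [0.588, 0.0728, 0.133]
tcp_rot: [-0.962, 2.987, -0.003]
force: [1.3, 0.5, -0.4]
grip_width: 0.0513
```

Call:
{"op": "drive_tool", "data": {"series": [[0.0825, -0.131, 0, 0, 0, 0.23, 60], [0, 0, 0, 0, 0, 0.23, 60], [0, 0, 0, 0, 0, 0.23, 60], [0, 0, 0, 0, 0, 0.23, 60], [0, 0, 0, 0, 0, 0.23, 60], [0, 0, 0, 0, 0, 0.23, 60], [0, 0, 0, 0, 0, 0, 60]]}}

```text
clock: 5.2
eef_pos: [0.6037, 0.047, 0.1321]
tcp_rot: [-1.95, 2.461, -0.004]
force: [-0.8, -0.0, 0.8]
grip_width: 0.0513
```

Run:
```python
from h import *
s=st(); print('tcp in fence',tof(s['eef_pos'])); M=R.from_rotvec(s['tcp_rot']).as_matrix(); print('yaw',np.arctan2(M[1,0],M[0,0]),'y in fence',np.arctan2(M[1,1],M[0,1])-FY)
p,d=cap('side','side2');C=cloud('side',d); rect(C[box(C,.4,.72,.05,.26,.052,.066)],'tinrim')
p,d=cap('top','top2');C=cloud('top',d); rect(C[box(C,.4,.72,.05,.26,.052,.066)],'tinrim')
```

```text
{'clock': 5.2, 'eef_pos': [0.6037, 0.047, 0.1321], 'tcp_rot': [-1.95, 2.4612, -0.0037], 'force': [-0.8238, -0.0107, 0.7946], 'grip_width': 0.0513, 'q': [-0.0267, 0.4795, -0.0217, 1.0669, -0.0008, -1.3667]}
tcp in fence [ 0.00492765 -0.11060854]
yaw -1.801549408050657 y in fence 3.1303401839182277
tinrim 318 c [617.2 129.7] size [107.7 105.5] yaw -0.2399 mean [615.8 132.7  58. ]
tinrim 74 c [622.7 168. ] size [107.5  44.7] yaw 0.0883 mean [619.  170.   59.7]
```

Call:
{"op": "drive_tool", "data": {"series": [[0, 0, -0.19, 0, 0, 0, 60], [0, 0, -0.19, 0, 0, 0, 60], [0, 0, -0.19, 0, 0, 0, 60], [-0.01, 0, -0.02, 0, 0, 0.02, 60], [0.008, 0.039, 0, 0, 0, 0, 60], [0.008, 0.039, 0, 0, 0, 0, 60], [0.008, 0.039, 0, 0, 0, 0, 60], [0.008, 0.039, 0, 0, 0, 0, 60]]}}

```text
clock: 5.97
eef_pos: [0.6091, 0.0787, 0.016]
tcp_rot: [-1.96, 2.453, -0.007]
force: [-0.5, -6.2, 2.3]
grip_width: 0.051
```

Call:
{"op": "drive_tool", "data": {"series": [[0.0065, 0.029, 0, 0, 0, 0, 60], [0.0065, 0.029, 0, 0, 0, 0, 60], [0, 0, 0, 0, 0, 0, 60]]}}

```text
clock: 6.22
eef_pos: [0.6114, 0.0917, 0.0155]
tcp_rot: [-1.961, 2.45, -0.004]
force: [0.3, -0.9, 0.3]
grip_width: 0.0515
```

Call:
{"op": "drive_tool", "data": {"series": [[0.0022, 0.0098, 0, 0, 0, 0, 60], [0.0022, 0.0098, 0, 0, 0, 0, 60], [0.0022, 0.0098, 0, 0, 0, 0, 60], [0, 0, 0, 0, 0, 0, 60]]}}

```text
clock: 6.55
eef_pos: [0.6115, 0.0934, 0.0148]
tcp_rot: [1.959, -2.452, 0.01]
force: [-2.0, -11.3, 5.5]
grip_width: 0.0512
```

Call:
{"op": "drive_tool", "data": {"series": [[0.0022, 0.0098, 0, 0, 0, 0, 60], [0.0022, 0.0098, 0, 0, 0, 0, 60], [0, 0, 0, 0, 0, 0, 60]]}}

```text
clock: 6.8
eef_pos: [0.6116, 0.0932, 0.0149]
tcp_rot: [1.953, -2.449, 0.018]
force: [-3.9, -23.2, 8.6]
grip_width: 0.0512
```

Run:
```python
from h import *
s=st(); print('tcp in fence',tof(s['eef_pos']))
p,d=cap('side','side3');C=cloud('side',d); rect(C[box(C,.4,.72,.05,.28,.052,.066)],'tinrim')
t,d=cap('top','top3')
cv2.imwrite('pics/v3.png',np.hstack([cv2.resize(t[130:230,190:290],(400,400),interpolation=2),cv2.resize(p[190:270,190:290],(400,400),interpolation=2)]))
```

```text
{'clock': 6.8, 'eef_pos': [0.6116, 0.0932, 0.0149], 'tcp_rot': [1.9535, -2.4486, 0.018], 'force': [-3.8566, -23.2086, 8.6257], 'grip_width': 0.0512, 'q': [0.0561, 0.6068, -0.1334, 0.8314, -0.0147, -1.2907]}
tcp in fence [ 0.00257745 -0.06377991]
tinrim 352 c [621.7 145. ] size [127.6 107.5] yaw -0.2086 mean [622.1 150.6  58.4]
```

View pics/v3.png

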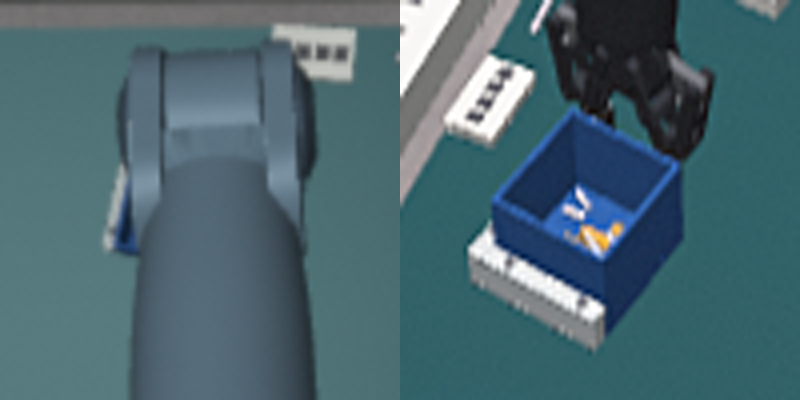

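Call:
{"op": "drive_tool", "data": {"series": [[-0.03, -0.13, 0, 0, 0, 0, 60], [0, 0, 0.19, 0, 0, 0, 60], [0, 0, 0.19, 0, 0, 0, 60], [0, 0, 0.19, 0, 0, 0, 60], [0.0064, -0.18, 0, 0, 0, 0, 60], [0.0064, -0.18, 0, 0, 0, 0, 60], [0.0064, -0.18, 0, 0, 0, 0, 60], [0.0064, -0.18, 0, 0, 0, 0, 60]]}}

```text
clock: 7.57
eef_pos: [0.6118, -0.0702, 0.1288]
tcp_rot: [-1.962, 2.45, -0.002]
force: [0.9, 0.2, 0.6]
grip_width: 0.0512
```

Call:
{"op": "drive_tool", "data": {"series": [[0.0064, -0.18, 0, 0, 0, 0, 60], [0.0064, -0.18, 0, 0, 0, 0, 60], [0.0064, -0.17, 0, 0, 0, 0, 60], [0, 0, 0, 0, 0, 0, 60]]}}

```text
clock: 7.9
eef_pos: [0.6157, -0.1819, 0.1282]
tcp_rot: [-1.954, 2.459, -0.007]
force: [1.2, 0.1, 1.0]
grip_width: 0.051
```

Run:
```python
from h import *
s=st(); M=R.from_rotvec(s['tcp_rot']).as_matrix(); print('yaw',np.arctan2(M[1,0],M[0,0]))
print(M[:,2])
from scipy.optimize import minimize
for n in('top','side'):
    p,d=cap(n,n+'4');C=cloud(n,d); hsv=cv2.cvtColor(p,cv2.COLOR_BGR2HSV)
    rect(C[box(C,.4,.72,.05,.28,.054,.066)],'tinrim'); print(tof(C[box(C,.4,.72,.05,.28,.054,.066)].mean(0)))
    rect(C[box(C,.4,.70,-.28,-.03,.055,.075)],'knobtop')
    if n=='top':
        t=p
        P=C[box(C,.45,.75,.05,.35,.017,.032)&(hsv[...,1]<60)&(hsv[...,2]>110)]; l=np.array([tof(q) for q in P]); 
        a=l[(l[:,0]>.045)&(l[:,0]<.07)&(abs(l[:,1])<.045)]; b=l[(l[:,1]>.045)&(l[:,1]<.07)&(abs(l[:,0])<.045)]
        print('xleg',np.percentile(a[:,0],[2,50,98]),np.polyfit(a[:,1],a[:,0],1),'yleg',np.percentile(b[:,1],[2,50,98]),np.polyfit(b[:,0],b[:,1],1))
        T=np.array([tof(q) for q in C[box(C,.4,.72,.05,.28,.054,.066)]]); print('rim fence extents',T.min(0),T.max(0))
cv2.imwrite('pics/v4.png',np.hstack([cv2.resize(t[135:215,200:280],(400,400),interpolation=2),cv2.resize(p[120:220,220:340],(400,400),interpolation=2)]))
```

```text
{'clock': 7.9, 'eef_pos': [0.6157, -0.1819, 0.1282], 'tcp_rot': [-1.9536, 2.4592, -0.0065], 'force': [1.1635, 0.1448, 0.954], 'grip_width': 0.051, 'q': [-0.3854, 0.5529, 0.0895, 1.1034, -0.0013, -1.728]}
yaw -1.798944584934116
[ 0.00329303 -0.00270563 -0.99999092]
tinrim 162 c [623.2 154.4] size [100.9 100.4] yaw -0.2128 mean [624.9 156.   60.1]
[0.00182421 0.0004172 ]
knobtop 17 c [ 615.1 -176.4] size [ 8.2 16.2] yaw -0.1654 mean [ 614.  -176.2   62.9]
xleg [0.05584331 0.06025819 0.06508607] [0.00052383 0.06049862] yleg [0.05364713 0.05793837 0.06236878] [0.00818469 0.05826603]
rim fence extents [-0.04969586 -0.0522103 ] [0.05079928 0.04886645]
tinrim 271 c [621.4 155.8] size [106.9 105.6] yaw -0.1792 mean [622.4 156.3  59. ]
[-0.00065021  0.00015871]
knobtop 32 c [ 615.8 -180.4] size [24.  22.6] yaw -0.0904 mean [ 614.8 -179.1   62.1]
```

View pics/v4.png

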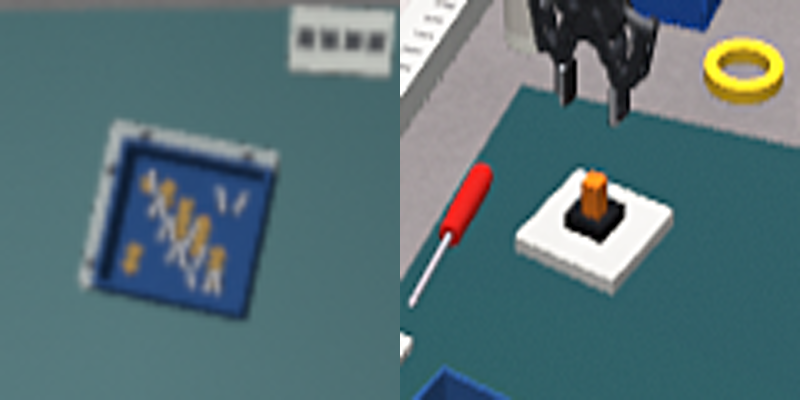

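Call:
{"op": "drive_tool", "data": {"series": [[0, 0, -0.15, 0, 0, 0, 60], [0, 0, -0.15, 0, 0, 0, 60], [0, 0, -0.1, 0, 0, 0, 60], [0, 0, -0.055, 0, 0, 0, 60], [0, 0, 0, 0, 0, 0, 60]]}}

```text
clock: 8.42
eef_pos: [0.6126, -0.1732, 0.0337]
tcp_rot: [1.963, -2.45, -0.008]
force: [0.2, 0.5, 0.2]
grip_width: 0.0512
```

Call:
{"op": "drive_tool", "data": {"series": [[0, 0, 0, 0, 0, 0, 0], [0, 0, 0, 0, 0, 0, 0], [0, 0, 0, 0, 0, 0, 0], [0, 0, 0, 0, 0, 0, 0], [0, 0, 0, 0, 0, 0, 0], [0, 0, 0, 0, 0, 0, 0]], "newtons": 60}}

```text
clock: 8.92
eef_pos: [0.6166, -0.176, 0.0386]
tcp_rot: [-1.961, 2.451, -0.005]
force: [1.4, 2.5, 5.6]
grip_width: 0.0188
```

Call:
{"op": "drive_tool", "data": {"series": [[0, 0, 0.03, 0, 0, 0, 0], [0, 0, 0.06, 0, 0, 0, 0], [0, 0, 0.1, 0, 0, 0, 0], [0, 0, 0.1, 0, 0, 0, 0], [0, 0, 0.1, 0, 0, 0, 0], [0, 0, 0.08, 0, 0, 0, 0], [0, 0, 0.04, 0, 0, 0, 0], [0, 0, 0, 0, 0, 0, 0]]}}

```text
clock: 9.58
eef_pos: [0.6155, -0.1764, 0.1403]
tcp_rot: [-1.961, 2.453, -0.004]
force: [0.7, -0.4, -3.6]
grip_width: 0.0187
```

Run:
```python
from h import *
s=st()
p,d=cap('side','side5');C=cloud('side',d)
hsv=cv2.cvtColor(p,cv2.COLOR_BGR2HSV); w=box(C,.45,.75,-.3,-.03,.05,.2)&(hsv[...,1]<60)&(hsv[...,2]>150)
P=C[w]; print(len(P),np.percentile(P[:,2],[2,20,50,80,98]))
zt=np.percentile(P[:,2],60); Q=P[abs(P[:,2]-zt)<.012]; A=np.c_[Q[:,:2]-Q[:,:2].mean(0),np.ones(len(Q))]; print('plane',np.linalg.lstsq(A,Q[:,2],rcond=None)[0]); rect(Q,'deck')
st()
cv2.imwrite('pics/v5.png',cv2.resize(p[90:220,220:350],(520,520),interpolation=2))
```

```text
{'clock': 9.5833, 'eef_pos': [0.6155, -0.1764, 0.1403], 'tcp_rot': [-1.961, 2.4528, -0.0041], 'force': [0.7417, -0.4075, -3.577], 'grip_width': 0.0187, 'q': [-0.3781, 0.5437, 0.106, 1.1302, -0.0002, -1.7269]}
556 [0.10759321 0.11633859 0.11900595 0.12136834 0.12540046]
plane [ 0.00037433 -0.01058617  0.11877204]
deck 534 c [ 615.6 -181.2] size [125.7 124.5] yaw -0.2216 mean [ 607.4 -165.6  118.8]
{'clock': 9.6333, 'eef_pos': [0.6148, -0.1761, 0.1387], 'tcp_rot': [-1.9617, 2.4535, -0.0012], 'force': [0.9464, 0.0608, -4.2978], 'grip_width': 0.0186, 'q': [-0.378, 0.545, 0.1039, 1.1289, -0.0002, -1.7269]}
```

View pics/v5.png

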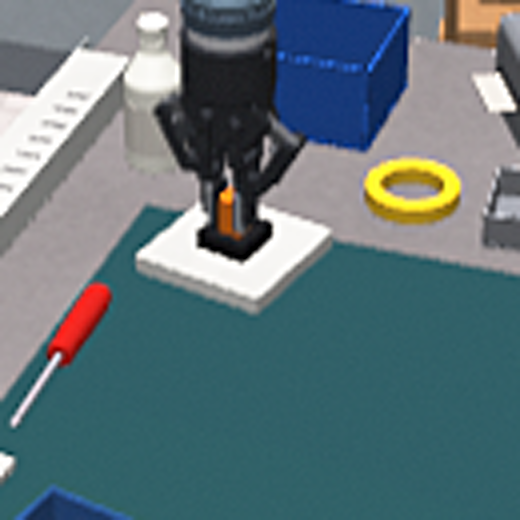

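Call:
{"op": "drive_tool", "data": {"series": [[0.0035, 0.08, 0, 0, 0, 0, 0], [0.0035, 0.16, 0, 0, 0, 0, 0], [0.0035, 0.16, 0, 0, 0, 0, 0], [0.0035, 0.16, 0, 0, 0, 0, 0], [0.0035, 0.16, 0, 0, 0, 0, 0], [0.0035, 0.16, 0, 0, 0, 0, 0], [0.0035, 0.16, 0, 0, 0, 0, 0], [0.0035, 0.16, 0, 0, 0, 0, 0]]}}

```text
clock: 10.3
eef_pos: [0.6183, 0.0664, 0.1363]
tcp_rot: [1.961, -2.451, -0.004]
force: [1.4, -0.9, -4.0]
grip_width: 0.0185
```

Call:
{"op": "drive_tool", "data": {"series": [[0.0035, 0.16, 0, 0, 0, 0, 0], [0.0035, 0.16, 0, 0, 0, 0, 0], [0, 0.16, 0, 0, 0, 0, 0], [0, 0.105, 0, 0, 0, 0, 0], [0, 0.06, 0, 0, 0, 0, 0], [0, 0, 0, 0, 0, 0, 0], [0, 0, 0, 0, 0, 0, 0]]}}

```text
clock: 10.88
eef_pos: [0.6206, 0.193, 0.1371]
tcp_rot: [1.961, -2.451, -0.0]
force: [0.5, -0.6, -3.9]
grip_width: 0.0186
```

Run:
```python
from h import *
s=st(); M=R.from_rotvec(s['tcp_rot']).as_matrix(); print('yaw',np.arctan2(M[1,0],M[0,0])+np.pi/2)
for n in('side','top'):
    p,d=cap(n,n+'6');C=cloud(n,d); hsv=cv2.cvtColor(p,cv2.COLOR_BGR2HSV)
    w=box(C,.45,.75,.03,.3,.085,.14)&(hsv[...,1]<60)&(hsv[...,2]>140)
    P=C[w];zt=np.median(P[:,2]); print(n,zt); Q=P[abs(P[:,2]-zt)<.010]; rect(Q,'deck')
    if n=='side': q=p
cv2.imwrite('pics/v6.png',np.hstack([cv2.resize(q[150:270,180:300],(400,400),interpolation=2),cv2.resize(p[130:230,190:290],(400,400),interpolation=2)]))
```

```text
{'clock': 10.8833, 'eef_pos': [0.6206, 0.193, 0.1371], 'tcp_rot': [1.9615, -2.4506, -0.0004], 'force': [0.5225, -0.608, -3.8595], 'grip_width': 0.0186, 'q': [0.2044, 0.5703, 0.1426, 1.1456, -0.001, -1.1455]}
yaw -0.2208272143525838
side 0.11572733736415386
deck 844 c [617.2 185.1] size [125.1 123.4] yaw -0.2295 mean [611.2 201.5 115.7]
top 0.11622528282401845
deck 570 c [613.  157.4] size [ 64.6 118.6] yaw -0.2116 mean [612.6 150.5 116.3]
```

View pics/v6.png

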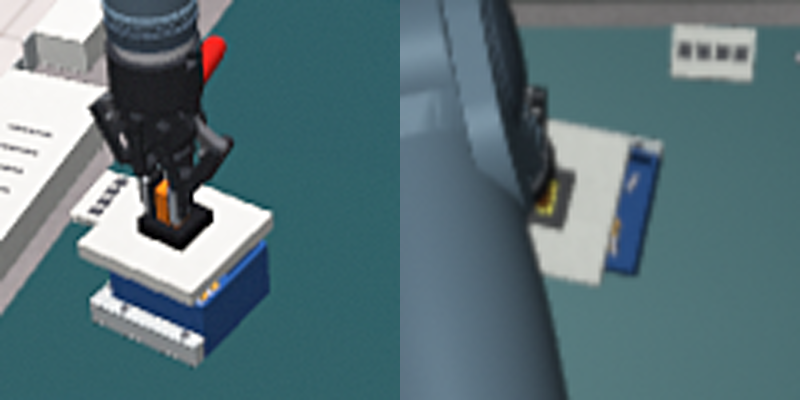

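I misadded the rows, so the lid overshot by 29 mm in y. The side and top measurements agree on that, so I'll correct it and lower part of the way.

Call:
{"op": "drive_tool", "data": {"series": [[0.01, -0.05, 0, 0, 0, 0, 0], [0.01, -0.06, 0, 0, 0, 0, 0], [0, -0.035, 0, 0, 0, 0, 0], [0, 0, -0.05, 0, 0, 0, 0], [0, 0, -0.05, 0, 0, 0, 0], [0, 0, -0.04, 0, 0, 0, 0], [0, 0, 0, 0, 0, 0, 0]]}}

```text
clock: 11.57
eef_pos: [0.6234, 0.1639, 0.107]
tcp_rot: [1.959, -2.45, -0.005]
force: [-0.4, -0.2, -4.2]
grip_width: 0.0187
```

Run:
```python
from h import *
s=st(); M=R.from_rotvec(s['tcp_rot']).as_matrix(); print('yaw',np.arctan2(M[1,0],M[0,0])+np.pi/2)
for n in('side','top'):
    p,d=cap(n,n+'7');C=cloud(n,d); hsv=cv2.cvtColor(p,cv2.COLOR_BGR2HSV)
    w=box(C,.45,.75,.03,.3,.07,.12)&(hsv[...,1]<60)&(hsv[...,2]>140)
    P=C[w];zt=np.median(P[:,2]); print(n,zt); Q=P[abs(P[:,2]-zt)<.010]; rect(Q,'deck')
    l=np.array([tof(x) for x in Q]); print('fence-frame extents',np.percentile(l,1,0),np.percentile(l,99,0))
    if n=='side': q=p
cv2.imwrite('pics/v7.png',cv2.resize(q[170:270,190:290],(520,520),interpolation=2))
```

```text
{'clock': 11.5667, 'eef_pos': [0.6234, 0.1639, 0.107], 'tcp_rot': [1.9592, -2.45, -0.0046], 'force': [-0.3803, -0.2258, -4.2318], 'grip_width': 0.0187, 'q': [0.1586, 0.5791, 0.0778, 1.0749, 0.0003, -1.1905]}
yaw -0.22168690390685963
side 0.08579174010067825
deck 809 c [620.9 155.7] size [125.5 122.5] yaw -0.2246 mean [613.4 172.4  85.5]
fence-frame extents [-0.06186395 -0.06010292] [0.05634012 0.05987529]
top 0.08677988201500497
deck 499 c [615.8 129. ] size [ 64.6 118.1] yaw -0.2182 mean [617.7 118.7  86.8]
fence-frame extents [-0.05898546 -0.05979578] [ 0.05695246 -0.00253379]
```

View pics/v7.png

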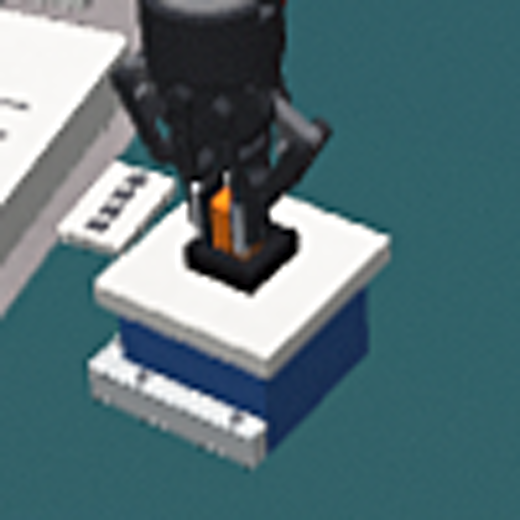

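Call:
{"op": "drive_tool", "data": {"series": [[0.005, 0, -0.02, 0, 0, 0, 0], [0, 0, -0.02, 0, 0, 0, 0], [0, 0, -0.015, 0, 0, 0, 0], [0, 0, -0.01, 0, 0, 0, 0], [0, 0, -0.01, 0, 0, 0, 0], [0, 0, 0, 0, 0, 0, 0]]}}

```text
clock: 12.17
eef_pos: [0.6262, 0.1641, 0.0948]
tcp_rot: [1.962, -2.453, -0.001]
force: [-0.2, -0.4, -3.9]
grip_width: 0.019
```

Call:
{"op": "drive_tool", "data": {"series": [[0, 0, -0.006, 0, 0, 0, 0], [0, 0, -0.006, 0, 0, 0, 0], [0, 0, 0, 0, 0, 0, 0]]}}

```text
clock: 12.42
eef_pos: [0.6265, 0.1641, 0.0928]
tcp_rot: [1.962, -2.453, -0.0]
force: [-0.4, 0.2, -4.0]
grip_width: 0.0189
```

Call:
{"op": "drive_tool", "data": {"series": [[0, 0, -0.006, 0, 0, 0, 0], [0, 0, -0.006, 0, 0, 0, 0], [0, 0, 0, 0, 0, 0, 0]]}}

```text
clock: 12.67
eef_pos: [0.6267, 0.1641, 0.0906]
tcp_rot: [-1.962, 2.453, -0.0]
force: [0.3, -0.4, -2.9]
grip_width: 0.0185
```

Call:
{"op": "drive_tool", "data": {"series": [[0, 0, -0.005, 0, 0, 0, 0], [0, 0, -0.005, 0, 0, 0, 0], [0, 0, 0, 0, 0, 0, 0]]}}

```text
clock: 12.92
eef_pos: [0.6267, 0.1641, 0.0905]
tcp_rot: [-1.961, 2.453, -0.001]
force: [-3.5, -0.5, 8.1]
grip_width: 0.0184
```

```bash
cat > chk.py <<'E'
from h import *
import sys
s=st()
for n in('side','top'):
    p,d=cap(n,n+sys.argv[1]);C=cloud(n,d); hsv=cv2.cvtColor(p,cv2.COLOR_BGR2HSV)
    w=box(C,.45,.75,.03,.3,.055,.12)&(hsv[...,1]<60)&(hsv[...,2]>140)
    P=C[w];zt=np.median(P[:,2]); Q=P[abs(P[:,2]-zt)<.010]; A=np.c_[Q[:,:2]-Q[:,:2].mean(0),np.ones(len(Q))]; print(n,zt,'plane',np.linalg.lstsq(A,Q[:,2],rcond=None)[0]); rect(Q,'deck')
    l=np.array([tof(x) for x in Q]); print('extents',np.percentile(l,1,0),np.percentile(l,99,0))
    if n=='side': q=p
cv2.imwrite(f'pics/v{sys.argv[1]}.png',cv2.resize(q[150:270,190:290],(500,600),interpolation=2))
E
python3 chk.py 8
```

```text
{'clock': 12.9167, 'eef_pos': [0.6267, 0.1641, 0.0905], 'tcp_rot': [-1.9614, 2.4527, -0.0012], 'force': [-3.5359, -0.4943, 8.1441], 'grip_width': 0.0184, 'q': [0.1584, 0.591, 0.0538, 1.0323, -0.0002, -1.1907]}
side 0.06933981228597408 plane [-0.00262468 -0.00733608  0.0692232 ]
deck 787 c [623.8 155.1] size [126.2 122.2] yaw -0.2178 mean [617.2 171.9  69.2]
extents [-0.05832248 -0.05906668] [0.06016325 0.06062487]
top 0.06924794457416394 plane [-0.00273096  0.00299511  0.06918046]
deck 484 c [618.9 119.3] size [ 59.6 123.6] yaw -0.0447 mean [620.7 118.8  69.2]
extents [-0.05598636 -0.05903874] [ 0.05986099 -0.00153361]
```

Deck top is at 69.3 mm in both cameras, where 69 is nominal for seated, and it's level. I'll release.

Call:
{"op": "drive_tool", "data": {"series": [[0, 0, 0.004, 0, 0, 0, 0], [0, 0, 0.004, 0, 0, 0, 15], [0, 0, 0, 0, 0, 0, 40], [0, 0, 0, 0, 0, 0, 70], [0, 0, 0, 0, 0, 0, 70], [0, 0, 0, 0, 0, 0, 70], [0, 0, 0, 0, 0, 0, 70], [0, 0, 0, 0, 0, 0, 70]]}}

```text
clock: 13.68
eef_pos: [0.6267, 0.1642, 0.0901]
tcp_rot: [-1.962, 2.453, 0.0]
force: [0.0, 0.2, 0.7]
grip_width: 0.06
```

```bash
python3 chk.py 9
```

```text
{'clock': 13.6833, 'eef_pos': [0.6267, 0.1642, 0.0901], 'tcp_rot': [-1.962, 2.4535, 0.0001], 'force': [0.0352, 0.1511, 0.7138], 'grip_width': 0.06, 'q': [0.1584, 0.5922, 0.0549, 1.0334, 0.0001, -1.1908]}
side 0.06927784700733042 plane [-0.00413288 -0.01040013  0.06916655]
deck 807 c [625.  154.8] size [127.  123.5] yaw -0.2151 mean [619.4 171.1  69.2]
extents [-0.05864764 -0.0584639 ] [0.06000507 0.0605809 ]
top 0.0694481344482456 plane [0.00268722 0.00687692 0.06944826]
deck 486 c [619.1 119.4] size [ 59.4 123.7] yaw -0.0454 mean [620.7 118.7  69.4]
extents [-0.05609367 -0.05921239] [ 0.06001074 -0.00144097]
```

View pics/v9.png

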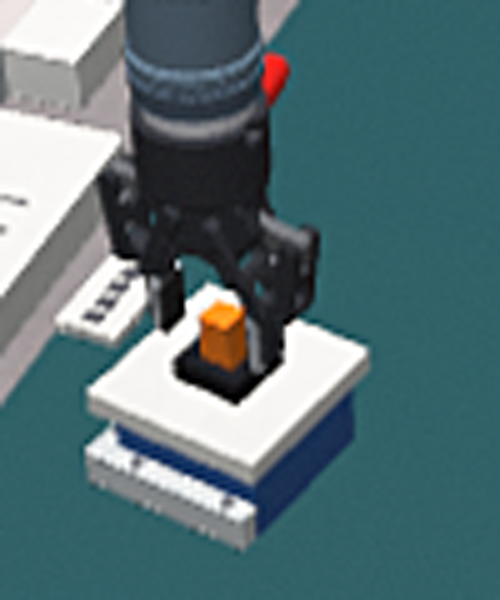

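The fingers are open with the knob free between them, and the lids sit level on the tin. Next I'll descend to the collar.

Call:
{"op": "drive_tool", "data": {"series": [[0, 0, -0.04, 0, 0, 0, 70], [0, 0, -0.03, 0, 0, 0, 70], [0, 0, -0.02, 0, 0, 0, 70], [0, 0, -0.01, 0, 0, 0, 70], [0, 0, 0, 0, 0, 0, 70], [0, 0, 0, 0, 0, 0, 70]]}}

```text
clock: 14.28
eef_pos: [0.6263, 0.1641, 0.0698]
tcp_rot: [1.962, -2.453, -0.001]
force: [0.3, -0.0, 0.3]
grip_width: 0.0603
```

Call:
{"op": "drive_tool", "data": {"series": [[0, 0, -0.005, 0, 0, 0, 60], [0, 0, 0, 0, 0, 0, 50], [0, 0, 0, 0, 0, 0, 40], [0, 0, 0, 0, 0, 0, 30], [0, 0, 0, 0, 0, 0, 30], [0, 0, 0, 0, 0, 0, 30]], "newtons": 40}}

```text
clock: 14.78
eef_pos: [0.6269, 0.1643, 0.0695]
tcp_rot: [-1.962, 2.453, -0.0]
force: [0.4, -0.0, 2.3]
grip_width: 0.0451
```

Call:
{"op": "drive_tool", "data": {"series": [[0, 0, 0.01, 0, 0, 0, 30], [0, 0, 0.015, 0, 0, 0, 30], [0, 0, 0.02, 0, 0, 0, 30], [0, 0, 0.03, 0, 0, 0, 30], [0, 0, 0, 0, 0, 0, 30]]}}

```text
clock: 15.2
eef_pos: [0.6273, 0.1643, 0.0855]
tcp_rot: [-1.961, 2.452, -0.001]
force: [-0.0, 0.9, -1.9]
grip_width: 0.0446
```

```bash
python3 chk.py 10
```

```text
{'clock': 15.2, 'eef_pos': [0.6273, 0.1643, 0.0855], 'tcp_rot': [-1.9613, 2.4524, -0.0012], 'force': [-0.0036, 0.9061, -1.888], 'grip_width': 0.0446, 'q': [0.1584, 0.5954, 0.0478, 1.0216, 0.0, -1.1908]}
side 0.08497750830957385 plane [-0.00117596 -0.00751007  0.08485313]
deck 756 c [626.4 156.1] size [124.5 123.1] yaw -0.2216 mean [618.4 173.7  84.9]
extents [-0.05661094 -0.05654518] [0.06124131 0.06172933]
top 0.08465628964053995 plane [-0.00091757  0.00160441  0.08469276]
deck 488 c [619.7 127.5] size [ 61.5 119.3] yaw -0.2262 mean [621.5 118.2  84.7]
extents [-0.05524397 -0.05899766] [ 0.06118081 -0.00354867]
```

View pics/v10.png

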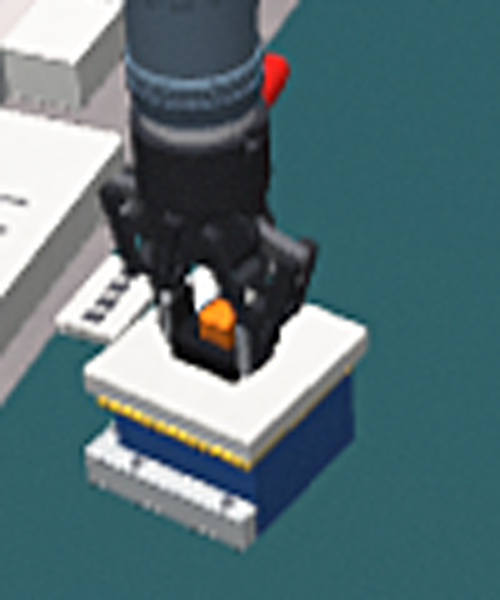

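Only the outer lid is rising (1.9 N, about its weight), and the yellow plate stays on the rim. I'll keep lifting straight up.

Call:
{"op": "drive_tool", "data": {"series": [[0, 0, 0.04, 0, 0, 0, 30], [0, 0, 0.05, 0, 0, 0, 30], [0, 0, 0.05, 0, 0, 0, 30], [0, 0, 0.05, 0, 0, 0, 30], [0, 0, 0.05, 0, 0, 0, 30], [0, 0, 0.05, 0, 0, 0, 30], [0, 0, 0.03, 0, 0, 0, 30], [0, 0, 0, 0, 0, 0, 30]]}}

```text
clock: 15.97
eef_pos: [0.6279, 0.1644, 0.1505]
tcp_rot: [-1.96, 2.451, -0.003]
force: [0.2, -0.7, -0.9]
grip_width: 0.0445
```

Call:
{"op": "drive_tool", "data": {"series": [[0, 0, 0, 0, 0, 0, 30], [0, 0, 0, 0, 0, 0, 30], [0, 0, 0, 0, 0, 0, 30], [0, 0, 0, 0, 0, 0, 30]]}}

```text
clock: 16.3
eef_pos: [0.626, 0.1641, 0.1473]
tcp_rot: [1.961, -2.452, -0.001]
force: [0.2, -0.6, -0.9]
grip_width: 0.0447
```

```bash
sed -i 's/.055,.12)/.10,.19)/' chk.py; python3 chk.py 11
python3 - <<'E'
from h import *
for n in('side','top'):
    p=cv2.imread(f'pics/{n}11.png'); C=cloud(n,np.load(f'pics/{n}11.npy')); hsv=cv2.cvtColor(p,cv2.COLOR_BGR2HSV)
    y=box(C,.5,.75,.03,.3,.055,.08)&(hsv[...,0]>15)&(hsv[...,0]<35)&(hsv[...,1]>120)
    if y.sum()>9: rect(C[y],n+' yellow'); print([tof(x) for x in np.array([C[y].min(0),C[y].max(0)])][:0], np.median(C[y][:,2]))
    b=box(C,.5,.75,.03,.3,.02,.056)&(hsv[...,0]>100)&(hsv[...,0]<130)&(hsv[...,1]>100)
    l=np.array([tof(x) for x in C[b]]); print('tin faces fence-frame',len(l),np.percentile(l,[1,50,99],axis=0).round(4).tolist() if len(l) else '')
E
```

```text
{'clock': 16.3, 'eef_pos': [0.626, 0.1641, 0.1473], 'tcp_rot': [1.9612, -2.4524, -0.0014], 'force': [0.185, -0.6292, -0.9232], 'grip_width': 0.0447, 'q': [0.1583, 0.5588, 0.1498, 1.1635, 0.0001, -1.1908]}
side 0.14701153287400104 plane [-0.00086423 -0.00998957  0.14674869]
deck 772 c [623.6 157.7] size [122.6 121.1] yaw -0.2083 mean [617.1 173.8 146.7]
extents [-0.05817628 -0.05754036] [0.05920783 0.06092545]
top 0.1468632592895418 plane [-0.00462287  0.00248764  0.14696242]
deck 538 c [617.9 125.3] size [ 58.5 119. ] yaw -0.2007 mean [620.1 118.5 147. ]
extents [-0.05634955 -0.05918956] [ 0.05953293 -0.00428874]
side yellow 684 c [625.1 157.7] size [113.6 113.3] yaw -0.2214 mean [617.7 173.1  65.4]
[] 0.06555162461288122
tin faces fence-frame 333 [[-0.0531, -0.0476], [-0.047, 0.0426], [0.0486, 0.0514]]
tin faces fence-frame 0
```

View pics/v11.png

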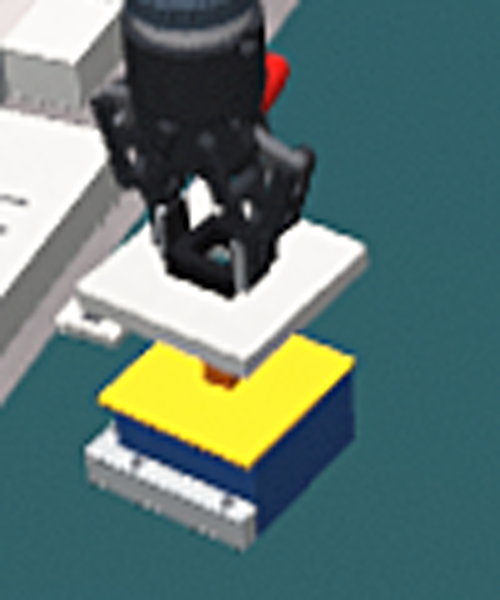

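Run:
```python
from h import *
for k in('4','9','11'):
    n='side'; p=cv2.imread(f'pics/{n}{k}.png'); C=cloud(n,np.load(f'pics/{n}{k}.npy')); hsv=cv2.cvtColor(p,cv2.COLOR_BGR2HSV)
    b=box(C,.5,.75,.03,.3,.028,.050)&(hsv[...,0]>100)&(hsv[...,0]<130)&(hsv[...,1]>100)
    l=np.array([tof(x) for x in C[b]]); 
    a=l[(l[:,1]<.04)&(l[:,0]<-.04)]; c=l[(l[:,1]>.04)&(l[:,0]>-.04)]
    print(k,'-x face',np.median(a[:,0]),'slope',np.polyfit(a[:,1],a[:,0],1)[0],'+y face',np.median(c[:,1]),'slope',np.polyfit(c[:,0],c[:,1],1)[0])
    m=(hsv[...,1]<60)&(hsv[...,2]>130)&box(C,.5,.75,.03,.3,.018,.032); f=np.array([tof(x) for x in C[m]]); f=f[(f[:,1]>.045)&(f[:,1]<.07)&(abs(f[:,0])<.045)]; print('  fence +y leg',np.percentile(f[:,1],[2,98]),np.polyfit(f[:,0],f[:,1],1)[0])
```

```text
4 -x face -0.04941850161954779 slope -0.006627421253959096 +y face 0.04768941479335127 slope -0.00060384057138439
  fence +y leg [0.04728271 0.06552994] 0.013047773617380387
9 -x face -0.05014784339890226 slope 0.00562399550081465 +y face 0.04834237711926232 slope 0.00463354248465879
  fence +y leg [0.0481535  0.06455449] -0.006120438814699017
11 -x face -0.04950413736124241 slope -0.005948541549132647 +y face 0.04757986577158352 slope 0.0007034067803808508
  fence +y leg [0.0460552  0.06482459] 0.014417228178643647
```

The tin hasn't moved since the push: its faces are within 1 mm and still flush with the fence. Handing in.

```bash
python3 -c "
from h import *
st(); r.finish_job()"
```

```text
{'clock': 16.4, 'eef_pos': [0.6262, 0.1641, 0.1475], 'tcp_rot': [1.9615, -2.4528, -0.001], 'force': [-0.792, -0.0055, -2.1777], 'grip_width': 0.0449, 'q': [0.1584, 0.5586, 0.1502, 1.1636, 0.0001, -1.1907]}
the job is handed in; nothing more can be done
```

The job is done and handed in at 16.4 s of the 72 s allowed; no verdict is reported. I pushed the tin into the fence corner, first along x and then along y, until the arm stalled at about 17 and 23 N. Then I carried the nested lids over by the knob, lowered them until they touched and let go. Finally I lifted the outer lid alone by its collar.

**Last checks:**
- **Tin:** it lies flush with the fence to within about 1 mm and did not move after the push (its faces are within 1 mm of where they were then).
- **Inner lid:** it is seated, with the plate top at 65.5 mm against 65 nominal. By the side camera it sits about 4 mm off the tin's centre; that reading is biased by a couple of mm, and the limit is 7 mm.
- **Outer lid:** it is held level, 78 mm above its nested height, with its skirt about 17 mm above the knob's top. The last force reading, about 2.2 N, matches its weight.

**What went wrong or disagreed:**
- I overshot by 29 mm in y while carrying the lids, saw it in the pictures and corrected it before lowering.
- The measured tool position disagreed with the cameras by up to about 9 mm in y, so I aimed the placing from the cameras.
- I did not measure the other things on the bench at the end; my moves kept clear of them, and the ones I could see in the pictures looked untouched.

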